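Read the tag on a tool battery and put the reader away

ROBOT

A 7-joint arm with a two-finger parallel gripper is mounted at the origin on the work surface. World frame = base frame: x ahead of the robot, y to its left, z up, the work surface at z = 0. Lengths are in m, angles in rad, forces in N, time in s.
With the tool pointing down it reaches from about 0.4 to 0.85 m from the base axis. Payload 10.4 kg.
Tool frame: the origin (TCP) lies midway between the tips of the shut fingers; the grasp point (between the pads) lies 19 mm behind it; z points along the fingers, y is the line along which they close (so a half turn about z gives the same grasp; the last joint's range is limited). The gripper opens to 87 mm and grips with 3 to 60 N. Pads are 19 mm wide; open, the fingers measure 117 mm over their backs; the gripper's body (75 mm by 190 mm) begins 51 mm behind the grasp point.
Start: joints at [1.141, 0.332, -0.065, 1.46, 0.022, 1.35, -0.088], TCP at [0.247, -0.574, 0.187] pointing down, gripper open.
Joint ranges: [-2.6, 2.6], [-0.5, 2.12], [-1.47, 1.34], [0.16, 2.42], [-1.27, 4.41], [0.06, 2.06], [-2.6, 2.6]. Speed limits (rad/s): [2.22, 2.22, 2.79, 2.79, 3.14, 3.14, 3.14].

INTERFACE

Orientations are given as a unit quaternion [x, y, z, w].
In Python, from bench import ctrl gives the robot as it stands.
- The arm moves only by the tool move_arm, never from a script. Its argument "deltas" is a list of rows, each a list of 5 numbers: the shift along the tool's x, y, z in m, then the turn about the tool's z in degrees, then the finger opening in m, from 0 to 0.087. A call has 1 to 12 rows; each row shifts and turns the commanded pose from where the row before left it, along the tool's axes as they then stand; what a row does not reach is not made up. A row lasts 1/10 s, in which the tool goes at most 50 mm and 8.59 degrees, less where a joint would pass 70% of its speed; a pose out of reach is approached as far as the arm can. A call is refused whole if a number of a shift passes 0.05 or a number of a turn 8.59, either way. A call with a gripper value outside its range is refused whole. The fingers move at their own pace and stop on an object; "force" is the grip in N (left out, the last holds). Time passes only in rows, so rows that do not move let the fingers close. It gives the time, the measured TCP pose, the force, the opening and the grip force at its end, in the units of the state.
- ctrl.get_obs(): the state, without advancing time (a new reading comes with each control period).
- ctrl.capture(name): name is "scene" or "top" or "wrist"; returns the picture (480x640x3 uint8, red, green, blue); there is no depth.
- ctrl.camera_model(name): a dict with "fx", "fy", "cx", "cy" (pixels), "world_from_camera" (4x4, takes a point from camera to world coordinates). Camera axes: x right, y down, z forward; pixel columns grow to the right and rows downward; lengths in m; the calibration is good to about 2 mm. A picture is of the moment at which its call begins: read the wrist's pose just before it. camera_model takes no time and is no camera call; for the wrist camera it gives the pose at the moment of the call.
- ctrl.hand_in(): hands the job in; it is judged then, once.
The state is a dict: "clock": time; "joint_pos": joint angles; "joint_vel": joint speeds; "joint_efforts": joint torques, N m; "tcp_pos": TCP position; "eef_rot": TCP orientation; "contact_force": force on the tool from outside, world axes, zero at the start; "ft_torque": the same for the moment, N m; "finger_gap": opening from 0.0 (shut) to 1.0 (fully open); "gripper_force": force on a finger pad.
Only numpy, scipy, OpenCV 4.12 (cv2) and the standard library are available. Lean on these libraries where they do the work, as an engineer would, in place of code of your own. Each camera call takes 0.05 s, during which the arm holds its last target. There are 200 camera calls.

TASK

Pick up the contact reader wand and aim it squarely at the round metal stud on the battery pack with the sloping face: press its sprung nose gently onto the middle of the stud until the nose is about half pushed in, neither barely touching nor bottomed out, and hold it steady there for at least a second. Then lay the wand flat, window side up and nose towards the narrow end, in its own compartment of the plywood tray without dropping it, and leave everything else on the bench where it is.

Things in the scene. Friction and masses are not known exactly. Their poses are not given: they have to be found in the camera images.
- wand: Reader wand, loose, about 160 g. Black handle 170 long (x), 28 wide (y), 30 high (z, mm), grey ends, dark glass window on top; a round steel nose 16 in diameter sticks 35 out of the front. Origin: centre of the handle's underside; x to the nose, z up out of the window side. Nose axis at y 0, z 15; relaxed tip at x 120. Balances near x 0; grip it across its width.
- nose_tip (a point): Centre of the flat end of the wand's nose; it moves with the nose. Axes parallel to the wand's, x outwards along the nose.
- nose (a joint): How far the sprung nose is pushed into the handle, m: 0 relaxed, 0.010 bottomed. Spring: 2 N to start moving plus 0.4 N per mm (4 N at half travel, 6 N at the bottom), rigid beyond.
- slope: Flat sloping face of the tagged pack, 106 (x) by 88 (y) mm. Origin: centre of the slope's surface, on the stud's axis; z is its outward normal, 45 deg above level; x runs down the slope. At the origin stands the stud, a steel disc 24 in diameter, its flat end 2 to 16 mm proud of the slope: a different amount each time, not reported, to be felt or seen. It does not yield.
- dock: Black charger 145 (x) x 104 (y) x 32 high, fixed, with the tagged red pack: 130 x 88, top 140 above the bench, slope on its +x side from 135 high at x 0 to 60 high at x 75 (mm). Origin: on the bench under the pack; slope centre at x 37.5, z 97.5. The slope faces away from the robot, within 20 deg. It stands left or right; the other place has the boxy pack.
- charger: The other charger, fixed, 145 x 104 mm, with a boxy, flat-topped pack without a stud, 97 high over all. Not to be used. Origin: on the bench under it.
- tray: Fixed plywood tray 250 (x) x 150 (y) mm; floor 4 thick, walls 4 thick, tops 16 above the bench. Origin: centre of its underside; z up. Three compartments lie along x. The wand's is at y -71 to -31: 40 wide from x -121 to 75, then narrowed by two blocks, as high as the walls, to a gap 24 wide from x 75 to 121 that only the nose fits into. Scraper at y -27 to 21, brush at y 25 to 71.
- rest (a point): Point on the floor of the wand's compartment, at x -23, y -51, z 4 mm of the tray; axes as the tray's. The wand lies right with its x along this x (nose to the narrow end) and its origin here; there is 13 mm of play each way along x and 6 mm each way along y.
- brush: Hand brush 190 mm long, lying in the tray (bystander).
- scraper: Flat scraper 200 mm long, 10 high, lying in the tray's middle compartment next to the wand's (bystander).
- wrench: Steel wrench 170 mm long, lying on the far part of the bench (bystander).
- grease: Small closed jar, 54 mm in diameter, 60 high, standing at the left (bystander).
- chuck: Dark steel drill chuck, 44 mm in diameter, 52 high, standing at the right (bystander).
There are look-alikes about, which are no part of the job. Several things have the shape of the wand; the one meant has the colours described above.

How it is judged:
On the way:
1. the nose is pressed in 2 to 8 mm, within 8 mm of the stud's middle and within 10 deg of square to it, and kept steady for 1 s (value of joint nose between 0.002 and 0.008 m and x of nose_tip in the frame of slope between -0.008 and 0.008 m and y of nose_tip in the frame of slope between -0.008 and 0.008 m and z of nose_tip in the frame of slope between 0 and 0.02 m and angle between the x axis of wand and the z axis of slope, either way round below 0.175 rad and linear speed of wand below 0.02 m/s), for 1 s.
At the end, for the whole second after the job is handed in: The wand lies in its own compartment at rest and released: origin 6 to 40 mm behind the tray's centre along its length and within 9 mm of the compartment's centre line, underside within 4 mm of the compartment floor, window up, tilted less than 4.5 deg, its nose in the narrow end (x of wand in the frame of tray between -0.04 and -0.006 m and y of wand in the frame of tray between -0.06 and -0.042 m and z of wand in the frame of tray below 0.008 m and angle between wand's own z axis and vertical below 0.08 rad and x of nose_tip in the frame of tray above 0.075 m and linear speed of wand below 0.02 m/s and contact force between the fingers and wand below 0.05 N); the robot touches nothing.
It fails at once if the brush, scraper, wrench, jar or chuck is moved more than 25 mm (distance of any of brush, scraper, wrench, grease, chuck from where it was at the start of the episode above 0.025 m).
It fails at once if the wand is pressed on the tagged pack or its charger with more than 20 N (contact force between wand and dock above 20 N).
It fails at once if the wand is dropped (moves faster than 0.7 m/s while no finger holds it) (linear speed of wand above 0.7 m/s and contact force between the fingers and wand below 0.05 N).
It also fails if it takes over 64 s, if anything falls off the work surface, if the arm or the gripper's body presses on something with over 40 N, if the wrist force passes 120 N, or if a joint passes its speed limit or range.

## Working session

There is one attempt and no reset: what is moved stays moved. The work goes in short steps, Python scripts to look and compute and a tool call to move; the robot and the scene stay as the last step left them, time stands still between calls to the robot, and variables do not carry over. Pictures are saved under pics/ and viewed, at most 10 in all, crops included, and the job is handed in when it is done.

Besides the shell and the picture viewer there is one more tool, called after "Request:" as name([rows], argument=value, ...), one row to a line, values as JSON. move_arm: Moves the arm, as the interface text tells. Its arguments: {"type":"object","properties":{"deltas":{"type":"array","items":{"type":"array","items":{"type":"number"}}},"force":{"type":"number"}},"required":["deltas"]}

```bash
mkdir -p pics; ls; cat > h.py <<'E'
import cv2,numpy as np
from bench import ctrl
def cap(n,f):
    m=ctrl.camera_model(n); im=ctrl.capture(n)
    cv2.imwrite(f'pics/{f}.png',cv2.cvtColor(im,cv2.COLOR_RGB2BGR)); np.savez(f'pics/{f}.npz',M=np.array(m["world_from_camera"]),k=[m["fx"],m["fy"],m["cx"],m["cy"]]); return im
def ray(f,u,v):
    d=np.load(f'pics/{f}.npz');k=d['k'];M=d['M']
    return M[:3,3],M[:3,:3]@np.array([(u-k[2])/k[0],(v-k[3])/k[1],1])
def atz(f,u,v,z):
    o,d=ray(f,u,v);return o+d*(z-o[2])/d[2]
def tri(*obs):
    A=np.zeros((3,3));b=np.zeros(3)
    for f,u,v in obs:
        o,d=ray(f,u,v);d=d/np.linalg.norm(d);P=np.eye(3)-np.outer(d,d);A+=P;b+=P@o
    p=np.linalg.solve(A,b)
    return p,[float(np.linalg.norm(np.cross(p-ray(*o)[0],ray(*o)[1]/np.linalg.norm(ray(*o)[1])))) for o in obs]
def proj(f,p):
    d=np.load(f'pics/{f}.npz');k=d['k'];M=d['M'];c=M[:3,:3].T@(np.asarray(p)-M[:3,3]);return np.array([c[0]/c[2]*k[0]+k[2],c[1]/c[2]*k[1]+k[3]])
E
python3 - <<'E'
from h import *
print(ctrl.get_obs())
for n in("scene","top","wrist"):
    cap(n,n+"0");d=np.load(f'pics/{n}0.npz');print(n,d['M'].round(3).tolist(),d['k'])
E
```

```text
pics
{'clock': 0.0, 'joint_pos': array([ 1.14141824,  0.33286745, -0.0646884 ,  1.46097991,  0.02163246,
        1.34989522, -0.08852815]), 'joint_vel': array([-0.00125583, -0.00039527, -0.00226994,  0.00021431,  0.00125404,
       -0.00027362,  0.00290213]), 'joint_efforts': array([ 5.04411992e-05, -6.23273706e+01,  2.43777141e-02, -3.89896524e+01,
       -6.13790774e-02,  3.98849894e-02,  7.92637388e-05]), 'tcp_pos': array([ 0.2470765 , -0.57359426,  0.1863383 ]), 'eef_rot': array([ 9.79388421e-01,  2.01984632e-01, -1.97525494e-04, -6.99451688e-04]), 'contact_force': array([-0.08621726, -1.04404343,  0.49887887]), 'ft_torque': array([ 0.01964373, -0.00519937,  0.00173541]), 'gripper_force': 0.0, 'finger_gap': 0.9990068150665052}
scene [[0.571, 0.668, -0.476, 1.076], [0.821, -0.464, 0.334, -0.36], [0.002, -0.581, -0.814, 0.969], [0.0, 0.0, 0.0, 1.0]] [463.90718471 463.90718471 319.37110814 240.06282554]
top [[0.029, -0.996, 0.085, 0.469], [-1.0, -0.03, -0.005, -0.013], [0.008, -0.085, -0.996, 1.354], [0.0, 0.0, 0.0, 1.0]] [542.1191549  542.1191549  322.01992655 245.2522258 ]
wrist [[0.395, -0.887, -0.239, 0.312], [-0.919, -0.382, -0.102, -0.545], [-0.001, 0.26, -0.966, 0.384], [0.0, 0.0, 0.0, 1.0]] [352.9837228  352.9837228  316.24646205 236.31604652]
```

View pics/scene0.png

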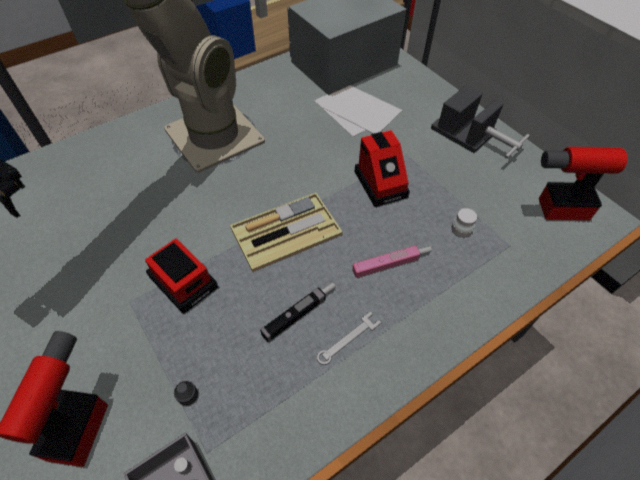

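View pics/top0.png

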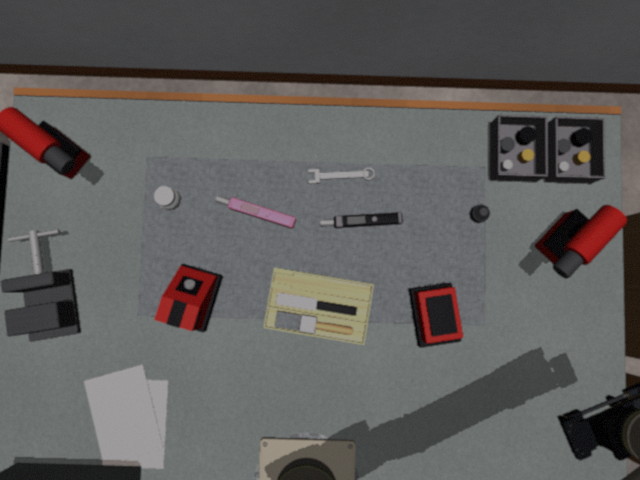

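```bash
python3 - <<'E'
import cv2,numpy as np
t=cv2.imread('pics/top0.png');s=cv2.imread('pics/scene0.png')
a=cv2.resize(t[150:350,140:500],(792,440),interpolation=cv2.INTER_CUBIC) # 2.2x
R=lambda im,x0,y0,w,h,f:cv2.resize(im[y0:y0+h,x0:x0+w],(w*f,h*f),interpolation=cv2.INTER_CUBIC)
# mosaic: top slope, scene slope, top wand, scene wand, top tray
M=np.zeros((600,800,3),np.uint8)
def put(im,x,y): M[y:y+im.shape[0],x:x+im.shape[1]]=im
put(R(t,150,255,80,80,4),0,0)
put(R(s,345,120,80,90,4)[:320],320,0)
put(R(t,315,205,90,30,4),0,320)
put(R(s,250,270,100,75,4)[:280],400,320)
put(R(t,260,262,120,40,3),0,445)
cv2.imwrite('pics/mos.png',M)
E
```

```text
(no output)
```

View pics/mos.png

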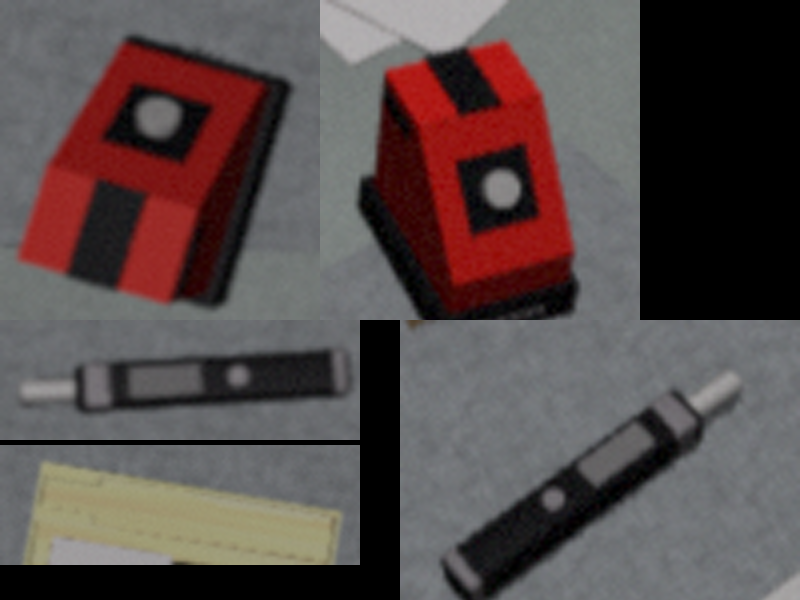

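```bash
python3 - <<'E'
from h import *
T=lambda x,y:("top0",150+x/4,255+y/4)
S=lambda x,y:("scene0",345+(x-320)/4,120+y/4)
for n,a,b in[("stud",(158,117),(502,188)),("botL",(128,38),(575,250)),("botR",(268,85),(452,283)),("topL",(50,165),(541,95)),("topR",(198,207),(425,122))]:
    print(n,*tri(T(*a),S(*b)))
print("nose",tri(("top0",320,222.5),("scene0",334.5,285.5)))
print("rear",tri(("top0",402.5,217.5),("scene0",263.75,333.75)))
for u,v in[(320,222.5),(402.5,217.5)]: print(atz("top0",u,v,.02))
for x,y in[(40,462),(342,512)]: print("tray",atz("top0",260+x/3,262+(y-445)/3,.016))
for u,v in[(264,328),(366,344)]: print("tray",atz("top0",u,v,.016))
E
```

```text
stud [0.47783602 0.28432299 0.09543219] [0.00010472338045474561, 0.00010472338045471838]
botL [0.52468091 0.31313606 0.0601251 ] [0.00045690382238183476, 0.0004569038223816914]
botR [0.49937143 0.229242   0.05782285] [0.0007365283901292084, 0.0007365283901292574]
topL [0.44904671 0.33620086 0.12710267] [0.00024477160050542926, 0.00024477160050545967]
topR [0.42914393 0.25224949 0.13276345] [0.0019494293473953778, 0.0019494293473953756]
nose (array([ 0.64220299, -0.01260084,  0.00732266]), [0.0006178949679486463, 0.0006178949679487313])
rear (array([ 0.65889133, -0.21663956,  0.02225989]), [0.0006652186308210302, 0.000665218630820996])
[ 0.64024718 -0.0131224   0.02      ]
[ 0.65891079 -0.21758089  0.02      ]
tray [0.52510287 0.09865927 0.016     ]
tray [ 0.4913489  -0.15064151  0.016     ]
tray [0.37707555 0.11602493 0.016     ]
tray [ 0.34552071 -0.13414473  0.016     ]
```

Request:
move_arm([
  [0.0445, -0.0175, 0, 0, 0.087],
  [0.0445, -0.0175, 0, 0, 0.087],
  [0.0445, -0.0175, 0, 0, 0.087],
  [0.0445, -0.0175, 0, 0, 0.087],
  [0.0445, -0.0175, 0, 0, 0.087],
  [0.0445, -0.0175, 0, 0, 0.087],
  [0.0445, -0.0175, 0, 0, 0.087],
  [0.0445, -0.0175, 0, 0, 0.087],
  [0.0445, -0.0175, 0, 0, 0.087],
  [0.0445, -0.0175, 0, 0, 0.087],
  [0.0445, -0.0175, 0, 0, 0.087],
  [0.0445, -0.0175, 0, 0, 0.087],
])

```text
clock: 1.35
tcp_pos: [0.6556, -0.1685, 0.1869]
eef_rot: [0.979, 0.202, -0.0, 0.0]
contact_force: [0.6, -0.4, 0.5]
finger_gap: 1.0
gripper_force: 0.0
```

Request:
move_arm([
  [0, 0, 0, -8.5, 0.087],
  [0, 0, 0, -8.5, 0.087],
  [0, 0, 0, -8.5, 0.087],
  [0, 0, 0, -8.5, 0.087],
  [0, 0, 0, -8.5, 0.087],
  [0, 0, 0, -8.5, 0.087],
  [0, 0, 0, -8.5, 0.087],
  [0, 0, 0, -8.5, 0.087],
  [0, 0, 0, -4, 0.087],
  [0, 0, 0, 0, 0.087],
  [0, 0, 0, 0, 0.087],
])

```text
clock: 2.45
tcp_pos: [0.6545, -0.1699, 0.1869]
eef_rot: [0.675, 0.738, -0.0, -0.0]
contact_force: [0.9, -0.7, 0.3]
finger_gap: 0.998
gripper_force: 0.0
```

```bash
python3 - <<'E'
from h import *
o=ctrl.get_obs();print(o['clock'],o['tcp_pos'],o['eef_rot'],o['joint_pos'],o['contact_force'])
cap("wrist","w1");print(np.load('pics/w1.npz')['M'].round(3).tolist())
E
```

```text
2.45 [ 0.65453011 -0.16986094  0.18687787] [ 6.74512862e-01  7.38263066e-01 -6.02682719e-05 -2.01591614e-04] [ 0.56028321  0.50290383 -0.55118398  1.28323995  0.25778933  1.42542464
  0.1181272 ] [ 0.92916947 -0.70243324  0.33346187]
[[0.996, 0.087, 0.023, 0.648], [0.09, -0.962, -0.259, -0.098], [-0.001, 0.26, -0.966, 0.384], [0.0, 0.0, 0.0, 1.0]]
```

View pics/w1.png

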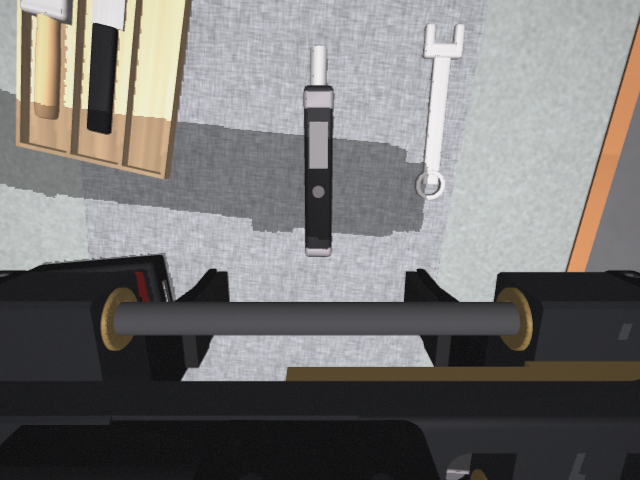

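```bash
python3 - <<'E'
from h import *
n=atz("w1",319,46,.020);f=atz("w1",319,88,.03);r=atz("w1",318,249,.03);b=atz("w1",318.5,191,.03)
print(n,f,r,b,np.linalg.norm(f-r))
d=f-r;yaw=np.degrees(np.arctan2(d[1],d[0]));print(yaw)
q=ctrl.get_obs()['eef_rot'];print(np.degrees(2*np.arctan2(q[1],q[0])))
d=d/np.linalg.norm(d);c=(f+r)/2;print("origin",c, n-d*.12)
for a in (.035,.04):
  g=c-d*a;t=ctrl.get_obs()['tcp_pos'];e=g-t;y=2*np.arctan2(q[1],q[0]);print(g,e[0]*np.cos(y)+e[1]*np.sin(y),e[0]*np.sin(y)-e[1]*np.cos(y))
# two-view check of rear corner height with top
print(tri(("w1",318,249),("top0",401,217.5)),tri(("w1",319,46),("top0",320,222.5)))
for u,v in[(188,0),(167,178),(16,147)]: print("tray",atz("w1",u,v,.016))
E
```

```text
[ 0.64299281 -0.01239276  0.02      ] [ 0.64639169 -0.05009072  0.03      ] [ 0.65975671 -0.20681529  0.03      ] [ 0.65471671 -0.1460605   0.03      ] 0.15729340765916286
94.87422811643161
95.17827010207179
origin [ 0.6530742 -0.128453   0.03     ] [ 0.65318907 -0.13195879  0.02      ]
[ 0.65604811 -0.16332643  0.03      ] 0.006389507124679332 0.002075815963868293
[ 0.65647295 -0.16830835  0.03      ] 0.001389577522764285 0.002049283419823084
(array([ 0.66123844, -0.21661316, -0.00075298]), [0.00061091000338452, 0.000610910003384819]) (array([ 0.64179902, -0.01242478,  0.01702695]), [0.0013551153404612556, 0.0013551153404610702])
tray [0.51989589 0.01577008 0.016     ]
tray [ 0.49752876 -0.14859814  0.016     ]
tray [ 0.34581564 -0.13100636  0.016     ]
```

Request:
move_arm([
  [0, 0.002, 0.04, 0, 0.087],
  [0, 0, 0.04, 0, 0.087],
  [0, 0, 0.04, 0, 0.06],
  [0, 0, 0.03, 0, 0.05],
  [0, 0, 0.015, 0, 0.045],
  [0, 0, 0.01, 0, 0.04],
  [0, 0, 0, 0, 0.04],
  [0, 0, 0, 0, 0.02],
  [0, 0, 0, 0, 0.0],
  [0, 0, 0, 0, 0.0],
  [0, 0, 0, 0, 0.0],
  [0, 0, 0, 0, 0.0],
], force=3)

```text
clock: 3.7
tcp_pos: [0.6568, -0.1698, 0.0125]
eef_rot: [0.674, 0.739, 0.0, 0.0]
contact_force: [-0.0, -0.1, -0.2]
finger_gap: 0.172
gripper_force: 0.0
```

Request:
move_arm([
  [0, 0, 0, 0, 0.0],
  [0, 0, 0, 0, 0.0],
  [0, 0, 0, 0, 0.0],
  [0, 0, 0, 0, 0.0],
])

```text
clock: 4.1
tcp_pos: [0.6566, -0.1697, 0.0121]
eef_rot: [0.674, 0.739, -0.0, 0.0]
contact_force: [0.2, 0.4, 0.6]
finger_gap: 0.005
gripper_force: 0.0
```

```bash
python3 - <<'E'
from h import *
a=cap("wrist","w2");b=cap("scene","s2")
M=np.zeros((560,800,3),np.uint8)
M[:240*5//4,:400]=cv2.resize(a,(400,300));c=cv2.resize(b[250:350,230:360],(650//130*130,500),interpolation=cv2.INTER_CUBIC)
M=np.zeros((500,800,3),np.uint8);M[:300,:400]=cv2.resize(a,(400,300));M[:400,400:]=cv2.resize(b[255:355,240:340],(400,400),interpolation=cv2.INTER_CUBIC)
cv2.imwrite('pics/m2.png',M[:,:,::-1])
E
```

```text
(no output)
```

View pics/m2.png

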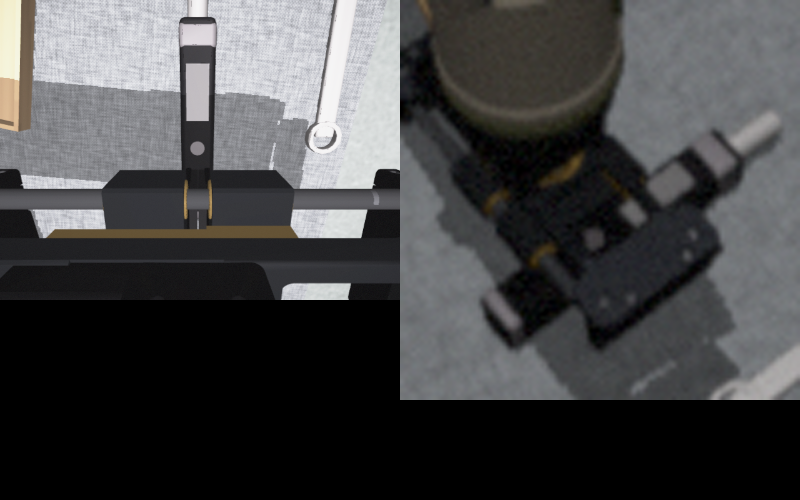

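```bash
python3 - <<'E'
from h import *
for u,v in[(315.5,237),(316,29),(316,75)]: print(atz("w2",u,v,.03))
S=lambda x,y:atz("scene0" and "s2",240+(x-400)/4,255+y/4,.03)
print("rear",S(490,290),S(520,340),"nose",atz("s2",240+(775-400)/4,255+122/4,.02))
print(proj("s2",[.6567,-.17,.012]),proj("w2",[.6567,-.17,.012]),proj("w2",[.6567,-.17,.03]))
o=ctrl.get_obs();print(o)
E
```

```text
[ 0.65427506 -0.14659813  0.03      ]
[ 0.64551936 -0.04887277  0.03      ]
[ 0.64729445 -0.06810343  0.03      ]
rear [ 0.64840423 -0.21192389  0.03      ] [ 0.68275509 -0.21361009  0.03      ] nose [ 0.64721894 -0.0180967   0.02      ]
[281.27419207 323.90127093] [316.0280391 267.2906507] [315.99989674 278.67553182]
{'clock': 4.2, 'joint_pos': array([ 0.54827357,  0.64070417, -0.51509282,  1.46375425,  0.33258144,
        1.12451927,  0.06696715]), 'joint_vel': array([ 4.14159064e-05, -2.45602550e-04,  6.71071188e-04, -5.72902046e-04,
       -4.26958379e-05,  4.41862677e-04,  2.65137126e-04]), 'joint_efforts': array([ 3.84997489e-03, -7.38423157e+01, -1.03203115e+01, -3.40726018e+01,
       -5.14970929e-02,  4.45262936e-02, -1.35015958e-05]), 'tcp_pos': array([ 0.65664907, -0.16966757,  0.01215768]), 'eef_rot': array([ 6.73591797e-01,  7.39103572e-01, -3.89845726e-06,  3.28076779e-05]), 'contact_force': array([ 0.34596079,  0.29231313, -0.55621474]), 'ft_torque': array([ 0.03053629, -0.08474747, -0.05837723]), 'gripper_force': 0.0, 'finger_gap': 0.0022172903504790583}
```

Request:
move_arm([
  [0, 0, -0.01, 0, 0.0],
  [0, 0, -0.02, 0, 0.0],
  [0, 0, -0.02, 0, 0.0],
  [0, 0, -0.02, 0, 0.0],
  [0, 0, 0, 0, 0.0],
])

```text
clock: 4.7
tcp_pos: [0.6587, -0.1698, 0.0863]
eef_rot: [0.674, 0.739, 0.001, 0.002]
contact_force: [-0.1, -0.2, 0.2]
finger_gap: 0.006
gripper_force: 0.0
```

```bash
python3 - <<'E'
from h import *
a=cap("wrist","w3");b=cap("scene","s3")
M=np.zeros((600,800,3),np.uint8);M[:300,:400]=cv2.resize(a,(400,300));M[:400,400:]=cv2.resize(b[255:355,240:340],(400,400),interpolation=cv2.INTER_CUBIC)
M[300:600,:400]=cv2.resize(a[200:350,216:416],(400,300))
cv2.imwrite('pics/m3.png',M[:,:,::-1])
o=ctrl.get_obs();print(o['contact_force'],o['ft_torque'],o['finger_gap'])
E
```

```text
[-0.15850693  0.48480274 -0.23356813] [ 0.00552479 -0.02342536 -0.01582629] 0.005188545516272676
```

View pics/m3.png

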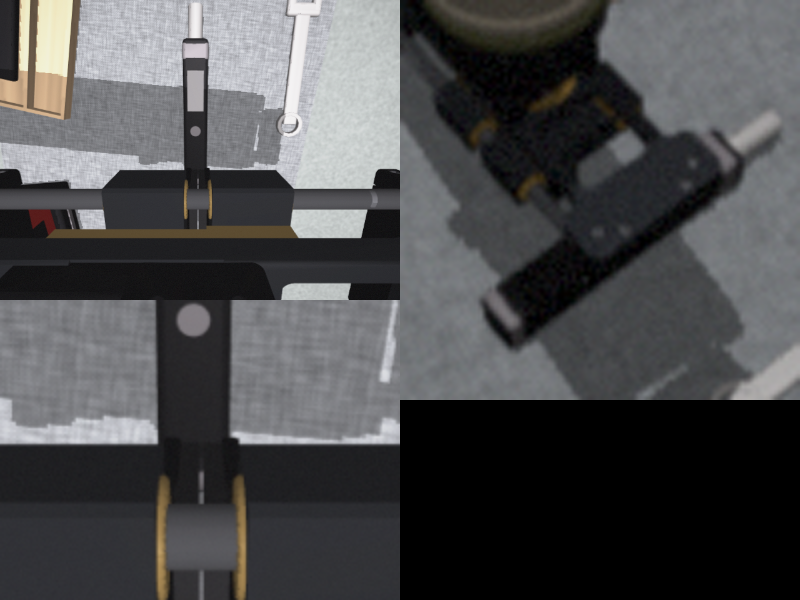

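Request:
move_arm([
  [0, 0, 0, 0, 0.06],
  [0, 0, 0, 0, 0.06],
  [0, 0, 0, 0, 0.06],
  [0, 0, 0, 0, 0.06],
  [0, 0, 0, 0, 0.06],
  [0, 0, 0, 0, 0.06],
  [0, 0, 0, 0, 0.06],
  [0, 0, 0, 0, 0.06],
], force=10)

```text
clock: 5.6
tcp_pos: [0.6566, -0.1697, 0.0822]
eef_rot: [0.674, 0.739, -0.0, 0.0]
contact_force: [-0.6, -0.2, 0.0]
finger_gap: 0.635
gripper_force: 0.0
```

Request:
move_arm([
  [0, -0.002, 0.03, 0, 0.06],
  [0, 0, 0.03, 0, 0.06],
  [0, 0, 0.015, 0, 0.06],
  [0, 0, 0.005, 0, 0.06],
  [0, 0, 0, 0, 0.06],
  [0, 0, 0, 0, 0.06],
])

```text
clock: 6.2
tcp_pos: [0.6557, -0.1699, 0.0037]
eef_rot: [0.674, 0.739, 0.001, 0.001]
contact_force: [-1.2, -0.3, 0.7]
finger_gap: 0.689
gripper_force: 0.0
```

Request:
move_arm([
  [0, 0, 0, 0, 0.02],
  [0, 0, 0, 0, 0.02],
  [0, 0, 0, 0, 0.02],
])

```text
clock: 6.5
tcp_pos: [0.6549, -0.17, 0.0028]
eef_rot: [0.674, 0.739, 0.0, 0.0]
contact_force: [0.2, 0.1, -0.2]
finger_gap: 0.504
gripper_force: 0.0
```

Request:
move_arm([
  [0, 0, 0, 0, 0.02],
  [0, 0, 0, 0, 0.02],
  [0, 0, 0, 0, 0.02],
])

```text
clock: 6.8
tcp_pos: [0.6547, -0.1699, 0.0022]
eef_rot: [0.674, 0.739, -0.0, 0.0]
contact_force: [0.3, 0.6, 0.3]
finger_gap: 0.269
gripper_force: 0.0
```

```bash
python3 - <<'E'
from h import *
a=cap("wrist","w4");b=cap("scene","s4");t=cap("top","t4")
M=np.zeros((600,800,3),np.uint8);M[:600,:400]=cv2.resize(a[60:360,216:416],(400,600));M[:300,400:]=cv2.resize(b[270:345,245:345],(400,300),interpolation=cv2.INTER_CUBIC)
M[300:,400:]=cv2.resize(t[190:265,310:410],(400,300),interpolation=cv2.INTER_CUBIC)
cv2.imwrite('pics/m4.png',M[:,:,::-1])
o=ctrl.get_obs();print(o['contact_force'],o['ft_torque'],o['finger_gap'])
E
```

```text
[ 0.40714213 -0.20984954 -0.40909129] [-0.00382275 -0.11836643 -0.03803271] 0.23874272902120044
```

View pics/m4.png

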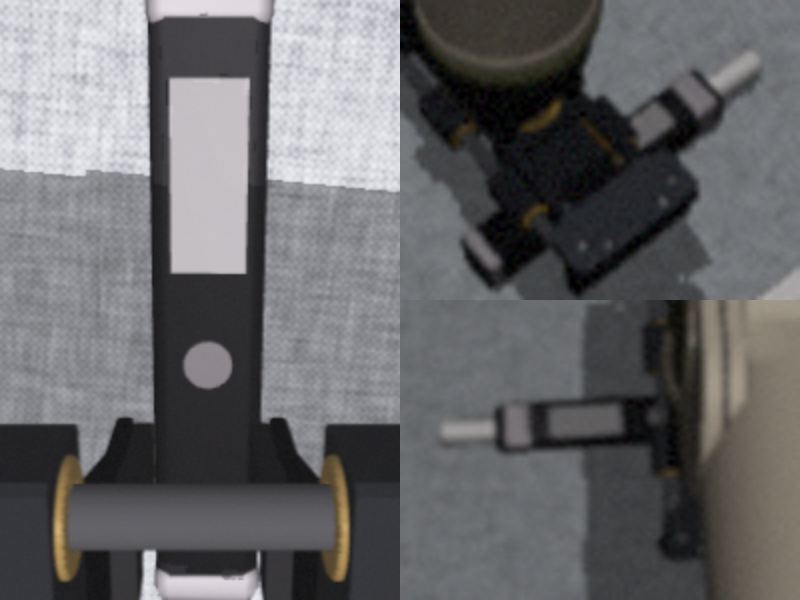

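Request:
move_arm([
  [0, 0, 0, 0, 0.015],
  [0, 0, 0, 0, 0.015],
  [0, 0, 0, 0, 0.015],
])

```text
clock: 7.25
tcp_pos: [0.6546, -0.1699, 0.0021]
eef_rot: [0.674, 0.739, -0.0, 0.0]
contact_force: [0.1, -0.9, -1.5]
finger_gap: 0.174
gripper_force: 0.0
```

Request:
move_arm([
  [0, 0, 0, 0, 0.06],
  [0, 0, 0, 0, 0.06],
  [0, 0, 0, 0, 0.06],
  [0, 0, 0, 0, 0.06],
  [0, 0, 0, 0, 0.06],
  [0, 0, 0, 0, 0.06],
  [0, 0, 0, 0, 0.06],
])

```text
clock: 7.95
tcp_pos: [0.6547, -0.1699, 0.0022]
eef_rot: [0.674, 0.739, -0.0, 0.0]
contact_force: [-0.4, -0.5, 0.9]
finger_gap: 0.67
gripper_force: 0.0
```

Request:
move_arm([
  [0, 0.001, 0.003, 0, 0.06],
  [0, 0, 0.003, 0, 0.06],
  [0, 0, 0.003, 0, 0.06],
  [0, 0, 0, 0, 0.06],
])

```text
clock: 8.35
tcp_pos: [0.6552, -0.1697, -0.0076]
eef_rot: [0.674, 0.739, -0.0, -0.0]
contact_force: [0.1, -0.0, 0.2]
finger_gap: 0.683
gripper_force: 0.0
```

Request:
move_arm([
  [0, 0, 0.003, 0, 0.06],
  [0, 0, 0.003, 0, 0.06],
  [0, 0, 0.003, 0, 0.06],
  [0, 0, 0, 0, 0.06],
])

```text
clock: 8.75
tcp_pos: [0.6553, -0.1697, -0.0164]
eef_rot: [0.674, 0.739, -0.0, -0.0]
contact_force: [-0.1, -0.2, -1.1]
finger_gap: 0.69
gripper_force: 0.0
```

Request:
move_arm([
  [0, 0, 0, 0, 0.02],
  [0, 0, 0, 0, 0.02],
  [0, 0, 0, 0, 0.02],
  [0, 0, 0, 0, 0.02],
  [0, 0, 0, 0, 0.02],
  [0, 0, 0, 0, 0.02],
  [0, 0, 0, 0, 0.02],
  [0, 0, 0, 0, 0.02],
], force=10)

```text
clock: 9.55
tcp_pos: [0.6557, -0.1698, -0.0157]
eef_rot: [0.674, 0.739, 0.0, 0.0]
contact_force: [-0.1, 0.4, 0.5]
finger_gap: 0.322
gripper_force: 10.0
```

Request:
move_arm([
  [0, 0, 0, 0, 0.02],
  [0, 0, -0.005, 0, 0.02],
  [0.002, 0, -0.01, 0, 0.02],
  [0.003, 0, -0.01, 0, 0.02],
  [0.005, 0, -0.01, 0, 0.02],
  [0.005, 0, -0.01, 0, 0.02],
  [0, 0, 0, 0, 0.02],
], force=3)

```text
clock: 10.25
tcp_pos: [0.6555, -0.1535, 0.0315]
eef_rot: [0.673, 0.74, 0.001, 0.001]
contact_force: [-0.8, 0.8, -1.2]
finger_gap: 0.319
gripper_force: 3.0
```

```bash
cat >> h.py <<'E'
def prof(f,u0=312,u1=322,v0=0,v1=300):
    im=cv2.imread(f'pics/{f}.png',0).astype(float)[v0:v1,u0:u1].mean(1)
    g=cv2.GaussianBlur(im.reshape(-1,1),(1,5),0).ravel();d=np.gradient(g)
    return [(v0+i,round(d[i],1)) for i in range(2,len(d)-2) if abs(d[i])>6 and abs(d[i])==max(abs(d[i-2:i+3]))]
E
python3 - <<'E'
from h import *
cap("wrist","w5")
for f in("w1","w2","w4","w5"): print(f,prof(f))
o=ctrl.get_obs();print(o['tcp_pos'],o['finger_gap'],o['gripper_force'],np.load('pics/w5.npz')['M'][:3,3])
E
```

```text
w1 [(46, np.float64(13.5)), (85, np.float64(-54.5)), (91, np.float64(36.2)), (107, np.float64(-39.0)), (121, np.float64(31.4)), (168, np.float64(-38.0)), (186, np.float64(19.9)), (197, np.float64(-20.8)), (248, np.float64(44.3)), (254, np.float64(-17.3)), (257, np.float64(22.7))]
w2 [(27, np.float64(-61.0)), (38, np.float64(36.5)), (72, np.float64(-41.2)), (101, np.float64(39.2)), (193, np.float64(-45.5)), (226, np.float64(26.7)), (248, np.float64(-27.0))]
w4 [(19, np.float64(-63.8)), (32, np.float64(31.9)), (68, np.float64(-38.7)), (98, np.float64(36.8)), (196, np.float64(-45.0)), (231, np.float64(23.9)), (253, np.float64(-24.3))]
w5 [(51, np.float64(-57.6)), (58, np.float64(33.7)), (86, np.float64(-37.1)), (110, np.float64(35.6)), (198, np.float64(-37.6)), (234, np.float64(24.1)), (258, np.float64(-25.2))]
[ 0.65500149 -0.1541412   0.0303748 ] 0.32074351199922 3.001430109143257 [ 0.64841692 -0.08181436  0.2290429 ]
```

```bash
cat >> h.py <<'E'
from scipy.optimize import least_squares
FE=None
def feats():
    # wand-x of window front/back, button edges, grey front end back edge (from flat view w1), referred to handle midpoint
    vs=[107,121,168,186,197]; ps=np.array([atz("w1",318,v,.03) for v in vs]); r=atz("w1",318,257,.03)
    d=ps[0]-r;d/=np.linalg.norm(d); return (ps-r)@d-.085
def fit(f,vs,yaw,u=317):
    x=feats()[-len(vs):];n=np.array([np.cos(yaw),np.sin(yaw),0])
    def pts(q,X,Z=.03): # q: s,z of wand point (0,30) top-centre, pitch down
        s,z,t=q;return [base+n*(s+a*np.cos(t))+np.array([0,0,z-a*np.sin(t)]) for a in X]
    base=atz(f,u,vs[0],.05);base[2]=0
    res=lambda q:[proj(f,p)[1]-v for p,v in zip(pts(q,x),vs)]
    q=least_squares(res,[-.05,.08,.2]).x
    top0,tip=pts(q,[0,.12]); t=q[2]; up=np.array([np.sin(t)*n[0],np.sin(t)*n[1],np.cos(t)])
    return dict(pitch=np.degrees(t),origin=top0-.03*up,tip=tip-.015*up,piv=pts(q,[-.038])[0]-.007*up,res=np.array(res(q)).round(1))
E
python3 - <<'E'
from h import *
print(feats())
y=np.radians(95.2)
print(fit("w4",[68,98,196,231,253],y))
print(fit("w5",[86,110,198,234,258],y))
E
```

```text
[ 0.06439556  0.05177995  0.00755678 -0.01018745 -0.02126374]
{'pitch': np.float64(0.8778291821199421), 'origin': array([ 6.51476411e-01, -1.31451093e-01,  5.25930317e-05]), 'tip': array([ 0.64058095, -0.01173013,  0.01321238]), 'piv': array([ 0.65488811, -0.16893934,  0.02363207]), 'res': array([-0.1,  0.2, -0.3,  0.4, -0.2])}
{'pitch': np.float64(21.70227254677264), 'origin': array([ 0.65320792, -0.12589935,  0.0354869 ]), 'tip': array([ 0.6426002 , -0.00934014,  0.00504963]), 'piv': array([ 0.65563701, -0.1525905 ,  0.07090839]), 'res': array([-0. ,  0.1, -0.3,  0.4, -0.2])}
```

Request:
move_arm([
  [0.0037, 0, -0.0063, 0, 0.02],
  [0.0037, 0, -0.0063, 0, 0.02],
  [0.0048, 0, -0.0067, 0, 0.02],
  [0.0048, 0, -0.0067, 0, 0.02],
  [0.0055, 0, -0.0062, 0, 0.02],
  [0.0055, 0, -0.0062, 0, 0.02],
  [0.0061, 0, -0.0056, 0, 0.02],
  [0.0061, 0, -0.0056, 0, 0.02],
  [0, 0, 0, 0, 0.02],
  [0, 0, 0, 0, 0.02],
  [0, 0, 0, 0, 0.02],
], force=3)

```text
clock: 11.4
tcp_pos: [0.6504, -0.1152, 0.0784]
eef_rot: [0.674, 0.739, -0.0, -0.0]
contact_force: [0.3, -0.7, -0.7]
finger_gap: 0.32
gripper_force: 3.0
```

```bash
python3 - <<'E'
from h import *
cap("wrist","w6");print(prof("w6"))
o=ctrl.get_obs();print(o['tcp_pos'],o['finger_gap'],o['gripper_force'])
E
```

```text
[(75, np.float64(7.9)), (105, np.float64(-50.2)), (109, np.float64(30.7)), (127, np.float64(-35.8)), (142, np.float64(38.5)), (208, np.float64(-37.7)), (236, np.float64(20.6)), (258, np.float64(-20.5))]
[ 0.65037289 -0.11522041  0.07838679] 0.3228351585223187 3.0006029829382896
```

```bash
python3 - <<'E'
from h import *
y=np.radians(95.1)
print(fit("w6",[127,142,208,236,258],y))
E
```

```text
{'pitch': np.float64(43.139060151923275), 'origin': array([ 0.64960835, -0.10229933,  0.07799668]), 'tip': array([ 0.6409127 , -0.00486646,  0.00688956]), 'piv': array([ 0.65067523, -0.11425353,  0.12076301]), 'res': array([-0.4,  0.6, -1. ,  1.2, -0.5])}
```

Request:
move_arm([
  [0.002, 0, -0.002, 0, 0.02],
  [0.002, 0, -0.002, 0, 0.02],
  [0, 0, 0, 0, 0.02],
  [0, 0, 0, 0, 0.02],
], force=3)

```text
clock: 11.85
tcp_pos: [0.6502, -0.1107, 0.0828]
eef_rot: [0.674, 0.739, 0.0, 0.0]
contact_force: [-0.7, -0.5, -3.2]
finger_gap: 0.322
gripper_force: 3.0
```

Request:
move_arm([
  [0, 0, 0, 0, 0.02],
  [0, 0, 0, 0, 0.02],
  [0, 0, 0, 0, 0.01],
  [0, 0, -0.02, 0, 0.01],
  [0, 0, -0.03, 0, 0.01],
  [0, 0, -0.03, 0, 0.01],
  [0, 0, -0.03, 0, 0.01],
  [0, 0, -0.015, 0, 0.01],
  [0, 0, 0, 0, 0.01],
], force=30)

```text
clock: 12.75
tcp_pos: [0.6512, -0.1108, 0.2097]
eef_rot: [0.674, 0.739, 0.001, 0.001]
contact_force: [1.3, 0.4, -1.4]
finger_gap: 0.317
gripper_force: 30.0
```

```bash
python3 - <<'E'
from h import *
cap("wrist","w7");print(prof("w7"))
o=ctrl.get_obs();print(o['tcp_pos'],o['finger_gap'],o['gripper_force'])
print("stud",atz("top0",189.5,284.2,.101),atz("scene0",390.5,167,.101))
E
```

```text
[(44, np.float64(-20.9)), (51, np.float64(24.4)), (111, np.float64(-46.4)), (115, np.float64(29.4)), (132, np.float64(-34.5)), (147, np.float64(34.3)), (210, np.float64(-37.4)), (237, np.float64(19.9)), (258, np.float64(-20.5))]
[ 0.65038324 -0.11085325  0.20763957] 0.315491969740116 29.999755024909973
stud [0.47785303 0.28292607 0.101     ] [0.48169446 0.28031324 0.101     ]
```

Request:
move_arm([
  [0.03, -0.001, 0, 0, 0.01],
  [0.045, -0.0013, 0, 0, 0.01],
  [0.045, -0.0013, 0, 0, 0.01],
  [0.045, -0.0013, 0, 0, 0.01],
  [0.045, -0.0013, 0, 0, 0.01],
  [0.045, -0.0013, 0, 0, 0.01],
  [0.045, -0.0013, 0, 0, 0.01],
  [0.045, -0.0013, 0, 0, 0.01],
  [0.02, -0.001, 0, 0, 0.01],
  [0, 0, 0, 0, 0.01],
])

```text
clock: 13.8
tcp_pos: [0.6026, 0.2559, 0.2053]
eef_rot: [0.671, 0.741, -0.001, -0.002]
contact_force: [-0.7, 0.7, -1.7]
finger_gap: 0.317
gripper_force: 30.0
```

Request:
move_arm([
  [0, 0, 0, -7, 0.01],
  [0, 0, 0, -8, 0.01],
  [0, 0, 0, -8, 0.01],
  [0, 0, 0, -8, 0.01],
  [0, 0, 0, -8, 0.01],
  [0, 0, 0, -8, 0.01],
  [0, 0, 0, -8, 0.01],
  [0, 0, 0, -8, 0.01],
  [0, 0, 0, -7, 0.01],
  [0, 0, 0, 0, 0.01],
  [0, 0, 0, 0, 0.01],
])

```text
clock: 14.9
tcp_pos: [0.6054, 0.2504, 0.2065]
eef_rot: [0.13, 0.991, -0.001, -0.001]
contact_force: [0.1, 0.2, -2.2]
finger_gap: 0.316
gripper_force: 30.0
```

```bash
python3 - <<'E'
from h import *
y=np.radians(95.1)
print(fit("w7",[132,147,210,237,258],y))
a=cap("wrist","w8");print(prof("w8"))
o=ctrl.get_obs();q=o['eef_rot'];print(o['clock'],o['tcp_pos'],np.degrees(2*np.arctan2(q[1],q[0])),o['contact_force'],o['joint_pos'])
cv2.imwrite('pics/m8.png',cv2.resize(a[0:300,160:560],(800,600),interpolation=cv2.INTER_CUBIC)[:,:,::-1])
E
```

```text
{'pitch': np.float64(43.52040036665719), 'origin': array([ 0.6514568 , -0.10053894,  0.20203736]), 'tip': array([ 0.64280341, -0.00357962,  0.13028076]), 'piv': array([ 0.65249836, -0.11220937,  0.24488262]), 'res': array([-0.2,  0.3, -0.8,  1.1, -0.5])}
[(29, np.float64(-22.4)), (48, np.float64(48.7)), (80, np.float64(-48.9)), (83, np.float64(47.4)), (112, np.float64(-54.2)), (115, np.float64(35.3)), (132, np.float64(-41.5)), (147, np.float64(42.3)), (210, np.float64(-44.9)), (237, np.float64(23.2)), (258, np.float64(-24.1))]
14.95 [0.60533907 0.25076675 0.20681658] 165.0698993468645 [-0.13599366  0.31484921 -1.08354556] [ 0.14263667  0.53919087 -0.90297026  1.30434065  0.41626527  1.4911071
  0.58963454]
```

View pics/m8.png

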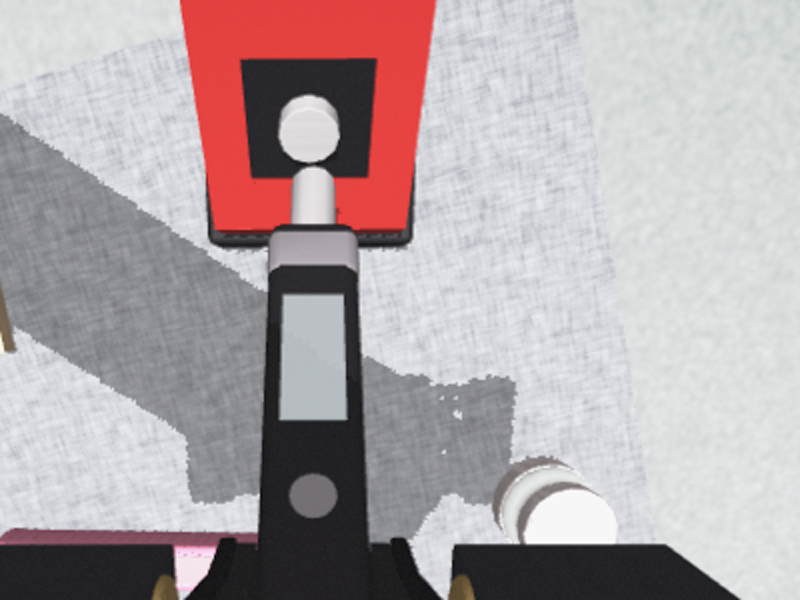

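```bash
python3 - <<'E'
from h import *
y=np.radians(165.07)
F=fit("w8",[132,147,210,237,258],y);print(F)
L=atz("w8",160+209/2,229/2,.06);R=atz("w8",160+409/2,232/2,.06);print(L,R,np.linalg.norm(L-R))
e=R-L;az=np.arctan2(e[1],e[0])-np.pi/2;print("normal az",np.degrees(az),np.degrees(az+np.pi))
nh=np.array([np.cos(az),np.sin(az),0])
C=(L+R)/2-.0375*nh;C[2]=.0975;print("slope centre",C)
n=nh*.7071+[0,0,.7071];t=nh*.7071-[0,0,.7071]
for p in (0,.002,.008,.012,.016): print(p,proj("w8",C+p*n), proj("top0",C+p*n),proj("scene0",C+p*n))
print("nose tip proj",proj("w8",F['tip']))
# stud face from two views
print(tri(("w8",314.5,65.7),("top0",189.5,284.2),("scene0",390.5,167)))
T=F['tip'];
yv=np.cross(n,t)
for nm,P in(("tip",T),("stud",tri(("w8",314.5,65.7),("top0",189.5,284.2),("scene0",390.5,167))[0])): print(nm,(P-C)@t,(P-C)@yv,(P-C)@n)
# square centre check
for d in [((241,59),(371,178)),((377,59),(249,178))]: pass
E
```

```text
{'pitch': np.float64(43.383357980741394), 'origin': array([0.59671004, 0.25443386, 0.1987621 ]), 'tip': array([0.502486  , 0.27955777, 0.12723854]), 'piv': array([0.6081303 , 0.25138876, 0.24157921]), 'res': array([-0.2,  0.3, -0.8,  1.1, -0.5])}
[0.50122254 0.22968046 0.06      ] [0.52639766 0.31864038 0.06      ] 0.09245352102040669
normal az -15.80118768406955 164.19881231593044
slope centre [0.47772714 0.28437167 0.0975    ]
0 [314.84587248  62.02755279] [189.22831653 284.25708842] [390.54764743 166.40905403]
0.002 [314.81287328  63.59091451] [189.27993654 283.66227763] [390.83977085 166.3936314 ]
0.008 [314.71244209  68.3489177 ] [189.43543821 281.87045194] [391.72176719 166.34706648]
0.012 [314.64426716  71.57875659] [189.539644   280.66970201] [392.31449845 166.31577328]
0.016 [314.57509046  74.85605468] [189.64428334 279.4639564 ] [392.9110595  166.28427789]
nose tip proj [317.06296576  90.76576385]
(array([0.4787874 , 0.2837512 , 0.09620165]), [0.0012198038651559304, 0.0009508075135739286, 0.00031278025263521925])
tip -0.0032557932703589157 0.002109808584073871 0.03880045299666278
stud 0.0017589187849611485 -0.00030831609108444396 -7.721242493591112e-05
```

Request:
move_arm([
  [0.003, -0.002, 0.0045, 0, 0.01],
  [0.003, 0, 0.004, 0, 0.01],
  [0.003, 0, 0.004, 0, 0.01],
  [0.003, 0, 0.004, 0, 0.01],
  [0, 0, 0, 0, 0.01],
  [0, 0, 0, 0, 0.01],
  [0, 0, 0, 0, 0.01],
])

```text
clock: 15.65
tcp_pos: [0.5934, 0.2527, 0.1914]
eef_rot: [0.128, 0.992, 0.0, 0.0]
contact_force: [-1.1, 1.0, -2.1]
finger_gap: 0.315
gripper_force: 30.0
```

```bash
cat >> h.py <<'E'
C=np.array([.4777,.2844,.0975]);AZ=np.radians(-15.5);NH=np.array([np.cos(AZ),np.sin(AZ),0])
N=(NH+[0,0,1])/2**.5;TT=(NH-[0,0,1])/2**.5;YV=np.cross(N,TT)
def rep(f,vs=None):
    o=ctrl.get_obs();fs=[o['contact_force']];cap("wrist",f)
    q=o['eef_rot'];y=2*np.arctan2(q[1],q[0]);p=prof(f);print(o['clock'],o['tcp_pos'],np.degrees(y),(fs[0]@N).round(2),o['finger_gap'])
    vv=[v for v,_ in p];g=[min(vv,key=lambda a:abs(a-b)) for b in [132,147,210,237,258]];F=fit(f,g,y);P=F['tip']-C
    print(g,'pitch',F['pitch'].round(1),'tip in slope mm',(np.array([P@TT,P@YV,P@N])*1000).round(1));print(vv)
E
python3 - <<'E'
from h import *
rep("w9")
E
```

```text
15.65 [0.59343758 0.25269259 0.19144516] 165.29706106319918 -2.4 0.31504689194425617
[132, 147, 210, 237, 258] pitch 43.5 tip in slope mm [-0.9  0.6 19.6]
[2, 41, 60, 112, 115, 132, 147, 210, 237, 258]
```

Request:
move_arm([
  [0.0014, 0, 0.0014, 0, 0.01],
  [0.0014, 0, 0.0014, 0, 0.01],
  [0.0014, 0, 0.0014, 0, 0.01],
  [0, 0, 0, 0, 0.01],
  [0, 0, 0, 0, 0.01],
])

```text
clock: 16.2
tcp_pos: [0.5891, 0.2537, 0.187]
eef_rot: [0.128, 0.992, -0.0, 0.0]
contact_force: [0.7, -0.2, -1.6]
finger_gap: 0.316
gripper_force: 30.0
```

Request:
move_arm([
  [0.0014, 0, 0.0014, 0, 0.01],
  [0.0014, 0, 0.0014, 0, 0.01],
  [0, 0, 0, 0, 0.01],
  [0, 0, 0, 0, 0.01],
])

```text
clock: 16.6
tcp_pos: [0.5864, 0.2545, 0.1842]
eef_rot: [0.128, 0.992, -0.0, 0.0]
contact_force: [0.8, -0.7, -1.4]
finger_gap: 0.317
gripper_force: 30.0
```

Request:
move_arm([
  [0.0014, 0, 0.0014, 0, 0.01],
  [0, 0, 0, 0, 0.01],
  [0, 0, 0, 0, 0.01],
])

```text
clock: 16.9
tcp_pos: [0.5851, 0.2548, 0.1828]
eef_rot: [0.128, 0.992, -0.0, 0.0]
contact_force: [0.2, -0.1, -2.8]
finger_gap: 0.315
gripper_force: 30.0
```

Request:
move_arm([
  [0.0014, 0, 0.0014, 0, 0.01],
  [0, 0, 0, 0, 0.01],
  [0, 0, 0, 0, 0.01],
])

```text
clock: 17.2
tcp_pos: [0.584, 0.2551, 0.1817]
eef_rot: [0.128, 0.992, 0.0, 0.0]
contact_force: [2.2, 0.0, 0.4]
finger_gap: 0.318
gripper_force: 30.0
```

```bash
python3 - <<'E'
from h import *
rep("w10")
E
```

```text
17.2 [0.58403323 0.25513977 0.18168847] 165.29779443614268 1.78 0.3175687967186119
[132, 147, 210, 237, 258] pitch 43.5 tip in slope mm [-0.8  0.4  5.9]
[9, 12, 53, 72, 111, 115, 132, 147, 210, 237, 258]
```

Request:
move_arm([
  [0.001, 0, 0.001, 0, 0.01],
  [0.001, 0, 0.001, 0, 0.01],
  [0.0005, 0, 0.0005, 0, 0.01],
  [0, 0, 0, 0, 0.01],
  [0, 0, 0, 0, 0.01],
])

```text
clock: 17.75
tcp_pos: [0.5815, 0.2558, 0.1791]
eef_rot: [0.128, 0.992, 0.0, 0.0]
contact_force: [2.4, -1.2, 1.4]
finger_gap: 0.318
gripper_force: 30.0
```

```bash
python3 - <<'E'
from h import *
rep("w11")
fs=[]
for i in range(3): fs.append(ctrl.get_obs()['contact_force']@N);ctrl.capture("wrist")
print(np.round(fs,2))
E
```

```text
17.75 [0.58151733 0.25576076 0.1790636 ] 165.29843718213968 2.85 0.31769434957938314
[132, 147, 210, 237, 258] pitch 43.5 tip in slope mm [-0.9  0.4  2.1]
[16, 57, 75, 111, 115, 132, 147, 210, 237, 258]
[3.09 3.08 2.65]
```

Request:
move_arm([
  [0, 0, 0, 0, 0.01],
  [0, 0, 0, 0, 0.01],
  [0, 0, 0, 0, 0.01],
  [0, 0, 0, 0, 0.01],
  [0, 0, 0, 0, 0.01],
  [0, 0, 0, 0, 0.01],
  [0, 0, 0, 0, 0.01],
  [0, 0, 0, 0, 0.01],
  [0, 0, 0, 0, 0.01],
  [0, 0, 0, 0, 0.01],
  [0, 0, 0, 0, 0.01],
  [0, 0, 0, 0, 0.01],
])

```text
clock: 19.15
tcp_pos: [0.5813, 0.2558, 0.1789]
eef_rot: [0.128, 0.992, -0.0, 0.0]
contact_force: [2.7, -0.6, 1.5]
finger_gap: 0.319
gripper_force: 30.0
```

```bash
python3 - <<'E'
from h import *
rep("w12")
fs=[]
for i in range(6): fs.append(ctrl.get_obs()['contact_force']@N);a=ctrl.capture("wrist")
print(np.round(fs,2))
M=cv2.resize(a[0:150,216:416],(800,600),interpolation=cv2.INTER_CUBIC);cv2.imwrite('pics/m12.png',M[:,:,::-1])
E
```

```text
19.15 [0.58132694 0.25580939 0.17893276] 165.3098106818018 3.01 0.31856341973354113
[132, 147, 210, 237, 258] pitch 43.5 tip in slope mm [-1.   0.3  2. ]
[16, 57, 76, 112, 115, 132, 147, 210, 237, 258]
[3.4  1.91 3.64 2.94 3.13 2.91]
```

View pics/m12.png

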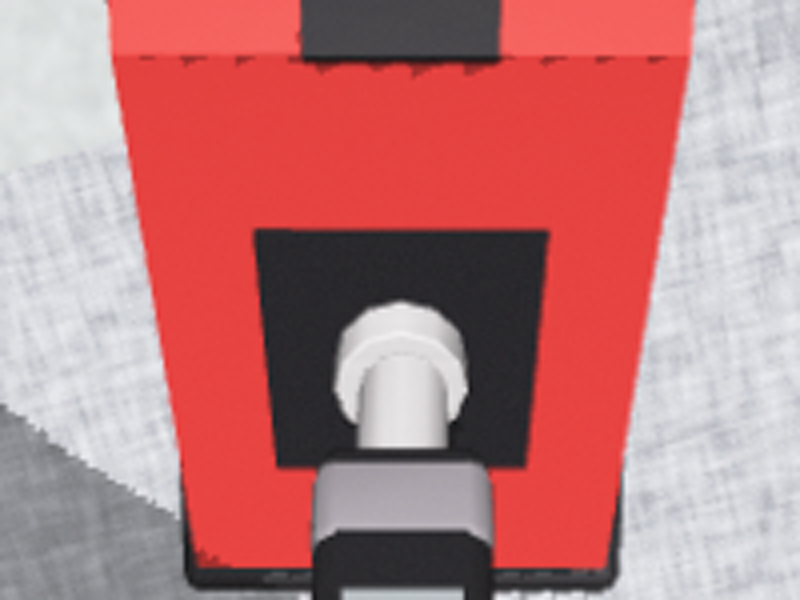

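Request:
move_arm([
  [-0.003, 0, -0.003, 0, 0.01],
  [-0.006, 0, -0.006, 0, 0.01],
  [-0.01, 0, -0.01, 0, 0.01],
  [-0.01, 0, -0.01, 0, 0.01],
  [-0.01, 0, -0.01, 0, 0.01],
  [0, 0, 0, 0, 0.01],
])

```text
clock: 20.1
tcp_pos: [0.6202, 0.2455, 0.2187]
eef_rot: [0.129, 0.992, 0.0, 0.0]
contact_force: [-1.1, -0.1, -1.3]
finger_gap: 0.315
gripper_force: 30.0
```

Request:
move_arm([
  [0, 0, 0, 8.3, 0.01],
  [0, 0, 0, 8.3, 0.01],
  [0, 0, 0, 8.3, 0.01],
  [0, 0, 0, 8.3, 0.01],
  [0, 0, 0, 8.3, 0.01],
  [0, 0, 0, 8.3, 0.01],
  [0, 0, 0, 8.3, 0.01],
  [0, 0, 0, 8.3, 0.01],
  [0, 0, 0, 8.3, 0.01],
  [0, 0, 0, 8.3, 0.01],
  [0, 0, 0, 0, 0.01],
])

```text
clock: 21.2
tcp_pos: [0.6182, 0.2462, 0.2173]
eef_rot: [0.753, 0.657, -0.001, -0.0]
contact_force: [0.5, -0.1, -1.2]
finger_gap: 0.316
gripper_force: 30.0
```

Request:
move_arm([
  [-0.02, -0.006, 0, 0, 0.01],
  [-0.036, -0.012, 0, 0, 0.01],
  [-0.036, -0.012, 0, 0, 0.01],
  [-0.036, -0.012, 0, 0, 0.01],
  [-0.036, -0.012, 0, 0, 0.01],
  [-0.036, -0.012, 0, 0, 0.01],
  [-0.036, -0.012, 0, 0, 0.01],
  [-0.036, -0.012, 0, 0, 0.01],
  [-0.02, -0.006, 0, 0, 0.01],
  [0, 0, 0, 0, 0.01],
  [0, 0, 0, 0, 0.01],
])

```text
clock: 22.3
tcp_pos: [0.4846, -0.0302, 0.2178]
eef_rot: [0.752, 0.659, -0.0, -0.0]
contact_force: [-0.1, 1.6, -1.4]
finger_gap: 0.318
gripper_force: 30.0
```

```bash
python3 - <<'E'
from h import *
a=cap("wrist","w13")
o=ctrl.get_obs();q=o['eef_rot'];yaw=2*np.arctan2(q[1],q[0]);print(o['clock'],o['tcp_pos'],np.degrees(yaw),o['finger_gap'],o['gripper_force'])
print(prof("w13"))
F=fit("w13",[132,147,210,237,258],yaw);print(F)
# tray rectangle by colour
for f in("w13","w1","top0"):
    im=cv2.imread(f'pics/{f}.png');hsv=cv2.cvtColor(im,cv2.COLOR_BGR2HSV)
    m=cv2.inRange(hsv,(12,45,60),(40,255,255));m=cv2.morphologyEx(m,cv2.MORPH_OPEN,np.ones((3,3)))
    cv2.imwrite(f'pics/mask_{f}.png',m);c=max(cv2.findContours(m,0,1)[0],key=cv2.contourArea);print(f,cv2.boundingRect(c),cv2.approxPolyDP(c,4,True).reshape(-1,2).tolist())
cv2.imwrite('pics/m13.png',cv2.resize(a[0:300,160:560],(800,600),interpolation=cv2.INTER_CUBIC)[:,:,::-1])
E
```

```text
22.35 [ 0.48483385 -0.02950844  0.21778965] 82.5106454628813 0.3142469916450991 29.99971568584442
[(80, np.float64(9.6)), (84, np.float64(-6.6)), (111, np.float64(-53.0)), (115, np.float64(34.2)), (132, np.float64(-40.1)), (147, np.float64(42.0)), (210, np.float64(-43.8)), (237, np.float64(23.4)), (258, np.float64(-24.1))]
{'pitch': np.float64(43.47113920494129), 'origin': array([ 0.48661991, -0.0201509 ,  0.21007323]), 'tip': array([0.49931605, 0.0764245 , 0.13840036]), 'piv': array([ 0.48508792, -0.03180428,  0.2529084 ]), 'res': array([-0.2,  0.3, -0.8,  1.1, -0.5])}
w13 (141, 361, 401, 20) [[541, 378], [524, 361], [392, 361], [389, 367], [150, 367], [141, 380]]
w1 (16, 0, 175, 179) [[18, 8], [16, 145], [169, 177], [190, 0], [184, 0], [178, 23], [169, 121], [163, 111], [176, 0], [135, 0], [133, 6], [126, 0], [114, 79], [119, 89], [125, 32], [132, 31], [126, 113], [112, 108], [108, 134], [86, 127], [83, 107], [88, 99], [90, 0], [73, 0], [70, 108], [63, 104], [65, 24], [36, 15], [31, 102], [32, 20]]
top0 (265, 268, 108, 76) [[274, 269], [265, 327], [273, 328], [278, 310], [309, 314], [318, 319], [314, 336], [339, 335], [363, 343], [372, 284]]
```

View pics/m13.png

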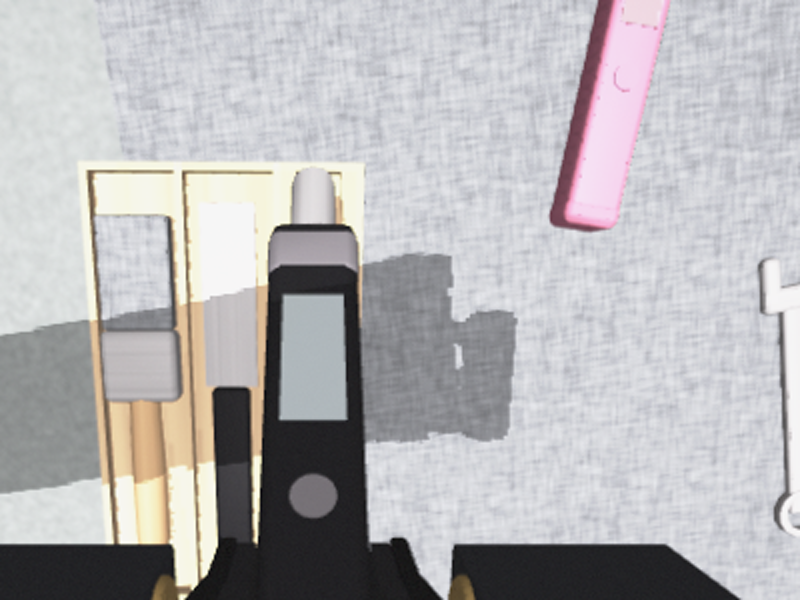

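```bash
python3 - <<'E'
from h import *
L=atz("w13",160+79/2,163/2,.016);R=atz("w13",160+364/2,164/2,.016);B=atz("w13",160+108/2,545/2,.016)
print(L,R,np.linalg.norm(L-R),B)
ey=(L-R)/np.linalg.norm(L-R);ex=np.array([ey[1],-ey[0],0]);print("yaw ends",np.degrees(np.arctan2(ex[1],ex[0])),"yaw side",np.degrees(np.arctan2(*(L-B)[1::-1])))
y=np.radians(82.3);ex=np.array([np.cos(y),np.sin(y),0]);ey=np.array([-np.sin(y),np.cos(y),0])
cw=(L+R)/2-.125*ex;cw[2]=0
ct=np.mean([atz("top0",u,v,.016) for u,v in[(273.3,267.7),(374,284.3),(264,328),(366,344)]],0);ct[2]=0
print("centre wrist",cw,"top",ct)
c=cw
for nm,P in(("tip",[.4993,.0764,.1384]),("piv",[.48509,-.0318,.253])):
    P=np.array(P)-c;print(nm,(P@ex*1000).round(1),(P@ey*1000).round(1))
# compartment right side: gap marks
for x in(283,330,344,356): print(x,((atz("w13",160+x/2,195/2,.016)-c)@ey*1000).round(1))
E
```

```text
[0.38055468 0.11722223 0.016     ] [0.52855186 0.09709434 0.016     ] 0.14935962760896654 [ 0.3516766  -0.09401152  0.016     ]
yaw ends 82.25518673752228 yaw side 82.21526700280772
centre wrist [ 0.437805   -0.01671462  0.        ] top [ 0.43476133 -0.0175053   0.        ]
tip 100.5 -48.5
piv -8.6 -48.9
283 -32.1
330 -57.0
344 -64.4
356 -70.8
```

Request:
move_arm([
  [0, 0.002, 0.01, 0, 0.01],
  [0, 0, 0.025, 0, 0.01],
  [0, 0, 0.03, 0, 0.01],
  [0, 0, 0.025, 0, 0.01],
  [0, 0, 0.02, 0, 0.01],
  [0, 0, 0.01, 0, 0.01],
  [0, 0, 0, 0, 0.01],
  [0, 0, 0, 0, 0.01],
])

```text
clock: 23.15
tcp_pos: [0.4873, -0.0304, 0.0984]
eef_rot: [0.753, 0.658, 0.0, 0.0]
contact_force: [-0.9, 0.2, -1.2]
finger_gap: 0.322
gripper_force: 30.0
```

```bash
cat >> h.py <<'E'
TC=np.array([.4378,-.0167,0]);TY=np.radians(82.25);TX=np.array([np.cos(TY),np.sin(TY),0]);TYY=np.array([-np.sin(TY),np.cos(TY),0])
def rept(f,guess):
    o=ctrl.get_obs();cap("wrist",f);q=o['eef_rot'];y=2*np.arctan2(q[1],q[0]);vv=[int(v) for v,_ in prof(f)]
    g=[min(vv,key=lambda a:abs(a-b)) for b in guess];F=fit(f,g,y)
    print(o['clock'],o['tcp_pos'].round(4),np.degrees(y).round(2),o['contact_force'].round(1),o['finger_gap'].round(3));print(vv,g,'pitch',F['pitch'].round(2),F['res'])
    for k in('origin','tip','piv'):P=F[k]-TC;print(k,(np.array([P@TX,P@TYY,P[2]])*1000).round(1))
E
python3 - <<'E'
from h import *
rept("w14",[132,147,210,237,258])
E
```

```text
Traceback (most recent call last):
  File "h.py", line 49, in rept
    print(o['clock'],o['tcp_pos'].round(4),np.degrees(y).round(2),o['contact_force'].round(1),o['finger_gap'].round(3));print(vv,g,'pitch',F['pitch'].round(2),F['res'])
                                                                                              ^^^^^^^^^^^^^^^^^^^^^
AttributeError: 'float' object has no attribute 'round'
```

```bash
sed -i "s/o\['finger_gap'\].round(3)/round(o['finger_gap'],3)/" h.py; python3 - <<'E'
from h import *
rept("w14b",[132,147,210,237,258])
E
```

```text
23.2 [ 0.4876 -0.0305  0.0988] 82.35 [-0.7  0.4 -1.8] 0.314
[54, 60, 64, 83, 111, 115, 132, 147, 210, 237, 258] [132, 147, 210, 237, 258] pitch 43.46 [-0.2  0.3 -0.8  1.1 -0.5]
origin [  3.2 -51.7  91.1]
tip [100.7 -51.5  19.5]
piv [ -8.5 -51.7 134. ]
```

Request:
move_arm([
  [0, 0, 0.004, 0, 0.01],
  [0, 0, 0.003, 0, 0.01],
  [0, 0, 0, 0, 0.01],
])

```text
clock: 23.55
tcp_pos: [0.4866, -0.0309, 0.0906]
eef_rot: [0.753, 0.658, -0.0, -0.0]
contact_force: [-0.3, 0.2, -0.8]
finger_gap: 0.315
gripper_force: 30.0
```

Request:
move_arm([
  [0, 0, 0, 0, 0.02],
  [0, 0, 0, 0, 0.02],
  [0, 0, 0.003, 0, 0.02],
  [-0.0055, 0, 0.0052, 0, 0.02],
  [-0.0055, 0, 0.0052, 0, 0.02],
  [-0.0054, 0, 0.0063, 0, 0.02],
  [-0.0054, 0, 0.0063, 0, 0.02],
  [0, 0, 0, 0, 0.02],
], force=3)

```text
clock: 24.35
tcp_pos: [0.483, -0.0535, 0.0638]
eef_rot: [0.753, 0.658, -0.001, -0.001]
contact_force: [-0.4, -0.7, -0.6]
finger_gap: 0.321
gripper_force: 3.0
```

```bash
python3 - <<'E'
from h import *
rept("w15",[112,128,202,236,258])
E
```

```text
24.35 [ 0.483  -0.0535  0.0638] 82.23 [-0.4 -0.7 -0.6] 0.321
[6, 12, 41, 82, 87, 109, 128, 203, 234, 258] [109, 128, 203, 234, 258] pitch 34.18 [-0.   0.1 -0.8  1.4 -0.7]
origin [-11.2 -50.2  64.4]
tip [ 96.5 -50.2   9.4]
piv [-29.7 -50.2 104.8]
```

Request:
move_arm([
  [-0.0048, 0.0005, 0.0068, 0, 0.02],
  [-0.0048, 0, 0.0068, 0, 0.02],
  [-0.004, 0, 0.0073, 0, 0.02],
  [-0.004, 0, 0.0073, 0, 0.02],
  [-0.0028, 0, 0.0064, 0, 0.02],
  [-0.0028, 0, 0.0064, 0, 0.02],
  [-0.0016, 0, 0.005, 0, 0.02],
  [0, 0, 0, 0, 0.02],
])

```text
clock: 25.2
tcp_pos: [0.4806, -0.0772, 0.0182]
eef_rot: [0.753, 0.658, -0.0, -0.0]
contact_force: [-0.4, -0.1, -0.8]
finger_gap: 0.321
gripper_force: 3.0
```

```bash
python3 - <<'E'
from h import *
rept("w16",[77,104,196,232,256])
E
```

```text
25.2 [ 0.4806 -0.0772  0.0182] 82.29 [-0.4 -0.1 -0.8] 0.321
[35, 44, 76, 103, 199, 235, 260] [76, 103, 199, 235, 260] pitch 13.4 [-0.1  0.3 -0.7  1.1 -0.5]
origin [-22.4 -50.9  23.5]
tip [ 97.8 -50.8  10.3]
piv [-54.1 -50.9  54.7]
```

Request:
move_arm([
  [-0.0012, 0, 0.004, 0, 0.02],
  [-0.0012, 0, 0.004, 0, 0.02],
  [-0.0012, 0, 0.004, 0, 0.02],
  [-0.001, 0, 0.004, 0, 0.02],
  [-0.001, 0, 0.004, 0, 0.02],
  [0, 0, 0, 0, 0.02],
])

```text
clock: 25.85
tcp_pos: [0.48, -0.0827, -0.0016]
eef_rot: [0.753, 0.658, -0.0, -0.0]
contact_force: [0.8, -1.3, -0.3]
finger_gap: 0.323
gripper_force: 3.0
```

Request:
move_arm([
  [-0.0007, 0, 0.0025, 0, 0.02],
  [-0.0007, 0, 0.0025, 0, 0.02],
  [0, 0, 0.001, 0, 0.02],
  [0, 0, 0, 0, 0.02],
])

```text
clock: 26.25
tcp_pos: [0.4801, -0.0841, -0.0072]
eef_rot: [0.753, 0.658, -0.0, -0.0]
contact_force: [-0.4, 0.0, -1.3]
finger_gap: 0.325
gripper_force: 3.0
```

```bash
python3 - <<'E'
from h import *
rept("w17",[68,98,198,235,260])
E
```

```text
26.25 [ 0.4801 -0.0841 -0.0072] 82.3 [-0.4  0.  -1.3] 0.325
[10, 23, 62, 96, 202, 240, 264] [62, 96, 202, 240, 264] pitch 0.6 [ 0.3 -0.4 -0.   0.6 -0.4]
origin [-23.  -51.2   5.2]
tip [ 97.1 -51.1  18.9]
piv [-60.8 -51.2  28.6]
```

Request:
move_arm([
  [0, 0, 0.001, 0, 0.02],
  [0, 0, 0.001, 0, 0.02],
  [0, 0, 0, 0, 0.02],
  [0, 0, 0, 0, 0.028],
  [0, 0, 0, 0, 0.029],
  [0, 0, 0, 0, 0.03],
  [0, 0, 0, 0, 0.032],
  [0, 0, 0, 0, 0.036],
  [0, 0, 0, 0, 0.04],
  [0, 0, 0, 0, 0.04],
  [0, 0, 0, 0, 0.04],
  [0, 0, 0, 0, 0.04],
])

```text
clock: 27.5
tcp_pos: [0.4802, -0.0841, -0.009]
eef_rot: [0.753, 0.658, 0.0, 0.0]
contact_force: [-1.1, -0.1, 1.0]
finger_gap: 0.459
gripper_force: 0.0
```

```bash
python3 - <<'E'
from h import *
rept("w18",[62,96,202,240,264])
E
```

```text
27.5 [ 0.4802 -0.0841 -0.009 ] 82.31 [-1.1 -0.1  1. ] 0.459
[8, 21, 62, 96, 203, 240, 265] [62, 96, 203, 240, 265] pitch 0.31 [ 0.2 -0.2 -0.4  1.2 -0.7]
origin [-23.  -51.3   3.9]
tip [ 97.1 -51.1  18.2]
piv [-60.8 -51.3  27.1]
```

Released flat in place. Now I rise straight up and check again.

Request:
move_arm([
  [0, 0, -0.005, 0, 0.04],
  [0, 0, -0.01, 0, 0.04],
  [0, 0, -0.02, 0, 0.04],
  [0, 0, -0.03, 0, 0.04],
  [0, 0, -0.04, 0, 0.04],
  [0, 0, -0.04, 0, 0.04],
  [0, 0, -0.02, 0, 0.04],
  [0, 0, 0, 0, 0.04],
  [0, 0, 0, 0, 0.04],
  [0, 0, 0, 0, 0.04],
])

```text
clock: 28.55
tcp_pos: [0.4794, -0.084, 0.155]
eef_rot: [0.753, 0.658, -0.0, -0.001]
contact_force: [0.1, -0.5, -0.2]
finger_gap: 0.458
gripper_force: 0.0
```

```bash
python3 - <<'E'
from h import *
cap("wrist","w19");o=ctrl.get_obs();q=o['eef_rot'];y=2*np.arctan2(q[1],q[0]);print(o['tcp_pos'],prof("w19"))
# predict feature rows for a flat wand at the rest spot, from fit
for x in feats(): print(proj("w19",TC+TX*(-.023+x)+TYY*-.0512+[0,0,.034]).round(1),end=' ')
print(proj("w19",TC+TX*.097-.0512*TYY+[0,0,.027]))
im=cv2.imread('pics/w19.png',0);u,v=proj("w19",TC+TX*(-.023+.03)+TYY*-.0512+[0,0,.034]).round().astype(int);print(u,v,im[v,u-40:u+41:2].tolist())
E
```

```text
[ 0.47936375 -0.08392491  0.15489931] [(5, np.float64(-44.8)), (10, np.float64(42.2)), (79, np.float64(-55.8)), (86, np.float64(33.3)), (104, np.float64(-35.9)), (120, np.float64(26.8)), (172, np.float64(-35.5)), (191, np.float64(19.6)), (203, np.float64(-20.1)), (260, np.float64(40.2)), (265, np.float64(-11.7)), (271, np.float64(-33.7)), (275, np.float64(40.2)), (279, np.float64(-16.9))]
[317.7 104.2] [317.7 119.8] [317.6 172. ] [317.6 191.8] [317.5 204. ] [317.79183897  33.61133859]
318 146 [157, 155, 161, 164, 164, 166, 165, 164, 151, 160, 158, 163, 50, 30, 47, 156, 156, 156, 156, 156, 157, 156, 157, 156, 157, 64, 32, 37, 172, 171, 122, 164, 151, 109, 99, 106, 112, 114, 111, 107, 110]
```

```bash
python3 -c "
from bench import ctrl
print(ctrl.hand_in())"
```

```text
the job is handed in; nothing more can be done
None
```

The job is handed in: by force and camera readings, the wand's nose was pressed at about 4 N (about half travel) on the middle of the stud for over 1.5 s, and the wand now lies flat, window up and nose in the narrow end, released in its own compartment; nothing else was touched that I could tell, and no score was returned.

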